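# Brake the parcel shuttle at the flag

## Task

The blue parcel shuttle on the packing bench runs almost without friction: set it going with a push on its rear spring buffer (orange face), then get in front of it and brake it on its front buffer (yellow face), so that it comes to rest with its red pointer at the green flag (within 15 mm) and stays there when you let go. Push gently and only on the end faces of the buffers, do not touch the blue housing or the parcels on it, do not lean on the buffers, never let the shuttle run into the red stops, and leave everything else on the bench alone.

Things in the scene. Friction and masses are not known exactly. Their poses are not given: they have to be found in the camera images.
- lane: fixed lane: dark plate 240 x 760 mm, two guide rails 30 mm high. Origin on the bench on its middle line; y axis along the lane, z up. The carriage starts near the +y end and must go towards lane -y. Two red stop posts (85 mm high, 142 mm clear between them, so hand and buffer pass between) at the -y end catch the carriage's shoulders.
- carriage (a joint): position (m) of the blue carriage: 0 at the lane's +y end, growing towards -y, red stops struck at 0.42; its centre is at lane y = 0.2 minus this. It is 200 mm long without buffers, top 100 mm high. All that moves: 2.8 kg nominal (hidden 2.2 to 3.6). Hardly any friction: drag 0.008 N plus 0.1 N per m/s nominal, so it coasts for many seconds.
- pointer (a point): tip of the red pointer on the carriage's far (+x) side, half way along the carriage, 100 mm above the bench; moves with the carriage
- mark (a point): tip of the green flag (plate 30 mm wide along the lane, 100 mm high) on the bench beyond the lane's +x side, 100 mm above the bench; axes parallel to the lane's. The pointer is at the flag when both have the same position along the lane's y axis. It is level with carriage positions 0.28 to 0.35 m.
- rear_face (a point): centre of the orange end face of the rear buffer (lane +y end of the carriage), 72 mm above the bench. Free, it is 160 mm from the carriage's centre along the lane; it gives way as the spring is compressed. Push here to drive the carriage towards the flag.
- front_face (a point): centre of the yellow end face of the front buffer (lane -y end), 72 mm above the bench, otherwise as the rear face. Push here, against the travel, to brake.
- rear_buffer: sprung grey block 100 mm wide, 42 to 102 mm above the bench, standing out 60 mm from the carriage, orange end face; origin at that face's centre, axes as the lane's. Slides into the carriage against a spring of 60 N/m (damping 0.8 N per m/s, stroke 45 mm, no preload): lightly damped, so a carriage meeting a still hand bounces back.
- front_buffer: sprung front buffer, the same but with a yellow end face towards lane -y; origin at the centre of that face
- housing: blue housing of the carriage, 190 mm wide, 200 mm long along the lane, from 43 to 100 mm above the bench, with flat parcels (cardboard and white, 150 x 150 mm, top at 130 mm) strapped on it; origin on the bench plane under the carriage's centre. Not to be touched.
- spray: bystander, to be left alone: white spray bottle, 60 mm wide, 170 mm high; origin at the centre of its underside
- tape_dispenser: bystander, to be left alone: black desk tape dispenser, 150 mm long; origin at the centre of its underside
- pen_cup: bystander, to be left alone: black cup, 100 mm high; origin at the centre of its underside
- scanner: bystander, to be left alone: yellow and black hand scanner lying down; origin at the centre of its underside
Things that resemble listed ones, but are neither listed nor needed, are in the scene too. Several things look just like the part that bears mark: the one meant starts farthest to the robot's left.

How it is judged:
By the outcome, as a careful person would: the job done as asked, in the order asked, and still so for the second after the job is handed in, with the robot touching nothing.
It also fails if it takes over 48 s, if anything falls off the work surface, if the arm or the gripper's body presses on something with over 40 N, if the wrist force passes 120 N, or if a joint passes its speed limit or range.

## Robot

A 6-joint arm with a two-finger parallel gripper is mounted at the origin on the work surface. World frame = base frame: x ahead of the robot, y to its left, z up, the work surface at z = 0. Lengths are in m, angles in rad, forces in N, time in s.
With the tool pointing down it reaches from about 0.3 to 0.875 m from the base axis. Payload 6.4 kg.
Tool frame: the origin (TCP) lies midway between the tips of the shut fingers; the grasp point (between the pads) lies 19 mm behind it; z points along the fingers, y is the line along which they close (so a half turn about z gives the same grasp; the last joint's range is limited). The gripper opens to 85 mm and grips with 20 to 120 N. Pads are 22 mm wide; open, the fingers measure 114 mm over their backs; the gripper's body (76 mm by 85 mm) begins 54 mm behind the grasp point. The pads swing forward as they close: fully open they stand 13 mm farther back than shut.
Start: joints at [0.903, 0.181, 1.607, -0, 1.354, -0.206], TCP at [0.256, 0.515, 0.231] pointing down, gripper open.
Joint ranges: [-2.99, 2.99], [-0.89, 2.07], [0.3, 2.58], [-1.14, 4.28], [0, 2.63], [-3.12, 3.12]. Speed limits (rad/s): [2.57, 2.57, 3.01, 3.14, 3.14, 3.14].

## Interface

Orientations are given as a unit quaternion [w, x, y, z].
In Python, from bench import ctrl, vision, workorder gives the robot as it stands. The module is installed in compiled form; this text tells all that it offers.
- The arm moves only by the tool servo_tool, never from a script. Its argument "steps" is a list of rows, each an object of numbers: "dx", "dy", "dz": the shift along the world's x, y, z as a fraction of full scale; "wx", "wy", "wz": the turn, a rotation vector about the world's x, y, z as a fraction of full scale. A call has exactly 5 rows; each row is the pose to reach, as a shift and turn from the pose commanded when the call began, turning the shorter way round; what a row does not reach only later rows make up. Full scale, the value 1, is 100 mm for a shift and pi rad for a turn. A row lasts 1/12 s, in which the tool goes at most 41.7 mm and 7.16 degrees, less where a joint would pass 70% of its speed; a pose out of reach is approached as far as the arm can. A call with a number of a shift or a turn outside -1 to 1 is refused whole. A call with a gripper value outside its range is refused whole. "jaw" is the opening, from 0 (shut) to 1 (fully open), set as the call begins (left out, the last holds). The fingers move at their own pace and stop on an object; the grip force is fixed at half the most. Time passes only in rows, so rows that repeat a pose let the fingers close, or fill a call up. It gives the time, the measured TCP pose, the force, the opening and the grip force at its end, in the units of the state.
- ctrl.get_obs(): the state, without advancing time (a new reading comes with each control period).
- vision.camera(name): name is "scene" or "top" or "wrist"; returns a dict with "frame" (400x640x3 uint8, red, green, blue), "vfov" (degrees; the focal length in pixels is half the picture's height over the tangent of half this angle, whatever the lens; pixels are square), "cx", "cy" (the principal point, pixels), "D" ([k1, k2, p1, p2, k3] as OpenCV has them; the pictures are not rectified), "camera_from_world" (4x4, takes a point from world to camera coordinates). Camera axes: x right, y up, looking along -z (the intrinsics and any distortion apply to the point x, -y, -z); pixel columns grow to the right and rows downward; lengths in m; the calibration is good to about 2 mm. A picture is of the moment at which its call begins. There is no depth.
- workorder.hand_in(): hands the job in; it is judged then, once.
The state is a dict: "time_s": time; "q": joint angles; "dq": joint speeds; "joint_efforts": joint torques, N m; "eef_pos": TCP position; "eef_rot": TCP orientation; "wrist_force": force on the tool from outside, world axes, zero at the start; "torque": the same for the moment, N m; "opening": opening from 0.0 (shut) to 1.0 (fully open); "grasp_force": force on a finger pad.
Only numpy, scipy, OpenCV 4.12 (cv2) and the standard library are available. Lean on these libraries where they do the work, as an engineer would, in place of code of your own. Each camera call takes 0.05 s, during which the arm holds its last target. There are 200 camera calls.

## Working session

There is one attempt and no reset: what is moved stays moved. The work goes in short steps, Python scripts to look and compute and a tool call to move; the robot and the scene stay as the last step left them, time stands still between calls to the robot, and variables do not carry over. Pictures are saved under pics/ and viewed, at most 10 in all, crops included, and the job is handed in when it is done.

Besides the shell and the picture viewer there is one more tool, called as name(argument=value, ...), one argument or row to a line, values as JSON. servo_tool: Moves the arm, as the interface text tells. Its arguments: {"type":"object","properties":{"steps":{"type":"array","items":{"type":"object","properties":{"dx":{"type":"number"},"dy":{"type":"number"},"dz":{"type":"number"},"wx":{"type":"number"},"wy":{"type":"number"},"wz":{"type":"number"}}}},"jaw":{"type":"number"}},"required":["steps"]}

```bash
mkdir -p pics; ls; cat > h.py <<'E'
import numpy as np,cv2
from bench import ctrl,vision,workorder
def K(c):
    f=200/np.tan(np.radians(c["vfov"])/2); return np.array([[f,0,c["cx"]],[0,f,c["cy"]],[0,0,1.]])
def ray(c,uv):
    p=cv2.undistortPoints(np.array(uv,float).reshape(-1,1,2),K(c),np.array(c["D"],float)).reshape(-1,2)
    M=np.array(c["camera_from_world"]);R,t=M[:3,:3],M[:3,3]
    d=np.c_[p[:,0],-p[:,1],-np.ones(len(p))]@R
    return -R.T@t,d
def plane(c,uv,z):
    o,d=ray(c,uv); return o+d*((z-o[2])/d[:,2])[:,None]
def save(c,n): cv2.imwrite("pics/"+n,c["frame"][:,:,::-1])
E
python3 - <<'E'
from h import *
import pickle
o=ctrl.get_obs();print(o)
for n in("scene","top"):
    c=vision.camera(n);save(c,n+"0.png");pickle.dump(c,open(n+"0.pkl","wb"))
    M=np.array(c["camera_from_world"]);print(n,c["vfov"],c["D"],-M[:3,:3].T@M[:3,3])
E
```

```text
pics
{'time_s': 0.0, 'q': array([ 9.02724824e-01,  1.81537011e-01,  1.60802028e+00,  2.33667504e-05,
        1.35375164e+00, -2.06325535e-01]), 'dq': array([-0.00147105,  0.0010799 , -0.00158586,  0.00049378,  0.00084108,
        0.00059255]), 'joint_efforts': array([ 8.76643007e-04, -4.44874442e+01, -3.51338768e+01, -2.32616339e-04,
        9.19796003e-03, -2.10509967e-06]), 'eef_pos': array([0.25581722, 0.51435369, 0.23038046]), 'eef_rot': array([-3.73674510e-04,  2.28829806e-01,  9.73466067e-01, -7.72597224e-04]), 'wrist_force': array([-0.10406767, -0.98741589, -0.16227803]), 'torque': array([0.03584773, 0.01264172, 0.0320069 ]), 'grasp_force': 0.0, 'opening': 0.9952546698442924}
scene 45.97006460879722 [0.02875569 0.         0.         0.         0.        ] [1.74868997 0.29327364 0.81205348]
top 52.13655766867906 [-0.09602519  0.          0.          0.          0.        ] [ 0.37778547 -0.00130127  1.23712157]
```

View pics/scene0.png

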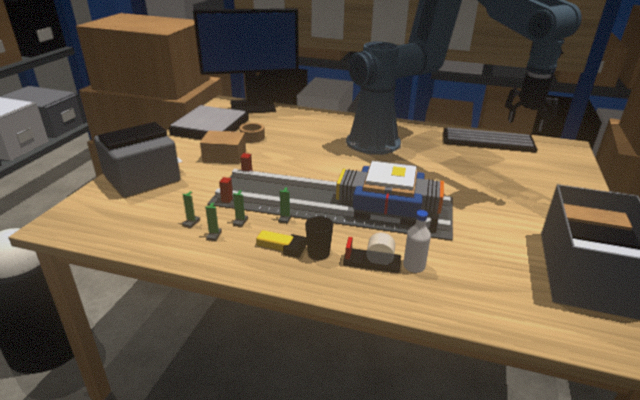

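View pics/top0.png

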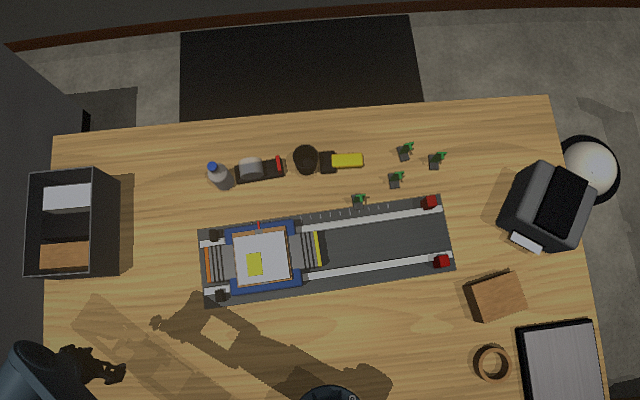

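The scene view shows the lane with the shuttle at its right end (~390,195) and four green flags. In the top view (up = +x, left = +y), the orange face is at ~(208,265), the yellow at ~(319,248), the pointer at ~(258,225) and the red stops at (430,202) and (442,261). The leftmost flag, the one I need, is at ~(359,200).

```bash
python3 - <<'E'
from h import *
import pickle
for n in("top","scene"):
    c=pickle.load(open(n+"0.pkl","rb"));im=c["frame"];hsv=cv2.cvtColor(im,cv2.COLOR_RGB2HSV)
    for name,lo,hi,z in [("green",(45,90,30),(80,255,255),.1),("orange",(8,150,90),(17,255,255),.102),("yellow",(22,150,90),(32,255,255),.102),("red",(0,170,80),(5,255,255),.085),("red2",(174,150,60),(180,255,255),.1)]:
        m=cv2.inRange(hsv,lo,hi)
        k,l,s,ce=cv2.connectedComponentsWithStats(m)
        for i in range(1,k):
            if s[i,4]>=8:
                uv=np.argwhere(l==i)[:,::-1]; r=cv2.minAreaRect(uv.astype(np.float32))
                print(n,name,s[i],ce[i].round(1),plane(c,ce[i],z)[0].round(3),"box",cv2.boxPoints(r).round(0).tolist())
t=pickle.load(open("top0.pkl","rb"));s=pickle.load(open("scene0.pkl","rb"))
a=cv2.resize(t["frame"][180:310,190:460],None,fx=2.9,fy=2.9,interpolation=2)
b=cv2.resize(s["frame"][150:245,170:450],None,fx=2.8,fy=2.8,interpolation=2)
w=max(a.shape[1],b.shape[1]);f=lambda x:cv2.copyMakeBorder(x,0,0,0,w-x.shape[1],0)
o=np.vstack([f(a),f(b)]);o=o[:600,:800];cv2.imwrite("pics/crop.png",o[:,:,::-1]);print(o.shape)
E
```

```text
top green [404 142  10   8  39] [409.2 144.9] [ 0.769 -0.308  0.1  ] box [[404.0, 142.0], [413.0, 142.0], [413.0, 149.0], [404.0, 149.0]]
top green [433 152  14   7  38] [440.8 154.2] [ 0.733 -0.399  0.1  ] box [[433.0, 152.0], [446.0, 152.0], [446.0, 158.0], [433.0, 158.0]]
top green [393 171  11   8  44] [398.6 174.2] [ 0.683 -0.265  0.1  ] box [[392.0, 176.0], [395.0, 168.0], [403.0, 171.0], [401.0, 179.0]]
top green [353 194  12   8  54] [359.1 197.5] [ 0.624 -0.142  0.1  ] box [[353.0, 194.0], [364.0, 194.0], [364.0, 201.0], [353.0, 201.0]]
top orange [204 247   7  36 137] [207.1 264.7] [0.471 0.297 0.102] box [[204.0, 247.0], [207.0, 247.0], [211.0, 282.0], [207.0, 282.0]]
top yellow [331 153  32  15 418] [346.7 159.8] [ 0.739 -0.119  0.102] box [[331.0, 154.0], [362.0, 152.0], [363.0, 166.0], [332.0, 168.0]]
top yellow [313 231   9  36 132] [317.1 248.4] [ 0.49  -0.01   0.102] box [[313.0, 231.0], [316.0, 231.0], [322.0, 266.0], [318.0, 266.0]]
top yellow [247 253  16  23 299] [254.2 263.8] [0.463 0.166 0.102] box [[246.0, 254.0], [260.0, 252.0], [262.0, 274.0], [249.0, 275.0]
[... 1520 characters left out ...]
yellow [337 169   8  15  47] [340.6 176.3] [ 0.501 -0.007  0.102] box [[336.0, 183.0], [342.0, 168.0], [345.0, 169.0], [339.0, 184.0]]
scene yellow [257 230  37  21 400] [273.8 238.6] [ 0.865 -0.084  0.102] box [[255.0, 245.0], [258.0, 229.0], [293.0, 236.0], [290.0, 252.0]]
scene red [241 153   9   5  31] [245.2 155.5] [ 0.433 -0.361  0.085] box [[241.0, 153.0], [249.0, 153.0], [249.0, 157.0], [241.0, 157.0]]
scene red [221 178  10   5  38] [225.2 180. ] [ 0.608 -0.348  0.085] box [[221.0, 182.0], [221.0, 178.0], [230.0, 178.0], [230.0, 182.0]]
scene red [347 237   5  12  43] [348.9 242.7] [0.802 0.095 0.085] box [[346.0, 248.0], [348.0, 237.0], [352.0, 237.0], [350.0, 248.0]]
(600, 784, 3)
```

View pics/crop.png

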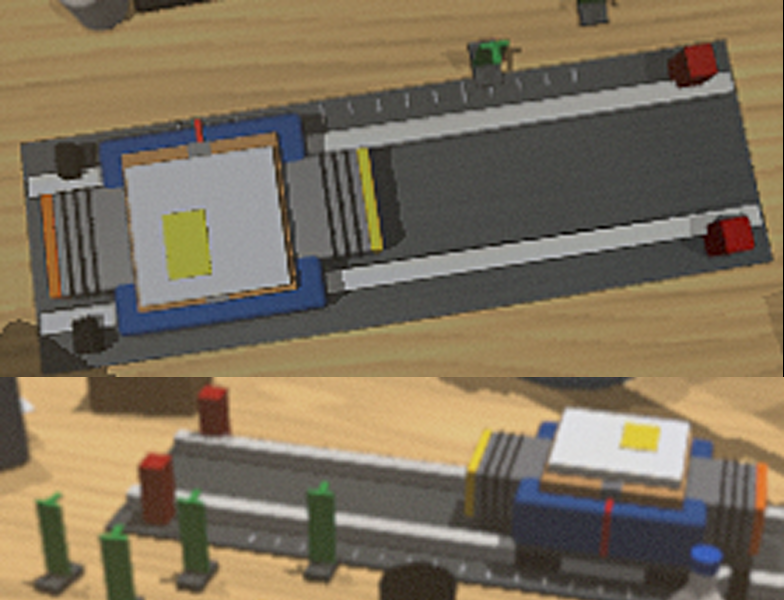

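The crop confirms it: the pointer is level with the middle of the carriage, the target flag's tip is ~0.29 m further along, and the lane is turned ~3.6°. I'm bringing the shut hand behind the orange face, turned so the finger sides face along the lane.

servo_tool(
  jaw=0,
  steps=[
    {"dx": 0.2, "dy": -0.16, "wz": -0.033},
    {"dx": 0.4, "dy": -0.32, "wz": -0.067},
    {"dx": 0.6, "dy": -0.48, "wz": -0.1},
    {"dx": 0.8, "dy": -0.64, "wz": -0.133},
    {"dx": 1, "dy": -0.8, "wz": -0.167},
  ],
)

```text
$.steps[0]: bad value
```

servo_tool(
  steps=[
    {"dx": 0.2, "dy": -0.16, "dz": -0.16, "wz": -0.033},
    {"dx": 0.4, "dy": -0.32, "dz": -0.32, "wz": -0.067},
    {"dx": 0.6, "dy": -0.48, "dz": -0.48, "wz": -0.1},
    {"dx": 0.8, "dy": -0.64, "dz": -0.64, "wz": -0.133},
    {"dx": 1, "dy": -0.8, "dz": -0.8, "wz": -0.167},
  ],
)

```text
$.steps[0]: bad value
```

servo_tool(
  jaw=0,
  steps=[
    {"dx": 0.2, "dy": -0.16, "dz": 0, "wx": 0, "wy": 0, "wz": -0.033},
    {"dx": 0.4, "dy": -0.32, "dz": 0, "wx": 0, "wy": 0, "wz": -0.067},
    {"dx": 0.6, "dy": -0.48, "dz": 0, "wx": 0, "wy": 0, "wz": -0.1},
    {"dx": 0.8, "dy": -0.64, "dz": 0, "wx": 0, "wy": 0, "wz": -0.133},
    {"dx": 1, "dy": -0.8, "dz": 0, "wx": 0, "wy": 0, "wz": -0.167},
  ],
)

```text
time_s: 0.52
eef_pos: [0.3567, 0.4338, 0.2308]
eef_rot: [-0.0, 0.476, 0.88, -0.0]
wrist_force: [0.9, -0.1, -0.2]
opening: 0.299
grasp_force: 0.0
```

servo_tool(
  steps=[
    {"dx": 0.22, "dy": -0.18, "dz": -0.16, "wx": 0, "wy": 0, "wz": -0.033},
    {"dx": 0.44, "dy": -0.36, "dz": -0.32, "wx": 0, "wy": 0, "wz": -0.067},
    {"dx": 0.66, "dy": -0.54, "dz": -0.48, "wx": 0, "wy": 0, "wz": -0.1},
    {"dx": 0.88, "dy": -0.72, "dz": -0.64, "wx": 0, "wy": 0, "wz": -0.133},
    {"dx": 1, "dy": -0.9, "dz": -0.8, "wx": 0, "wy": 0, "wz": -0.167},
  ],
)

```text
time_s: 0.93
eef_pos: [0.4581, 0.3435, 0.1504]
eef_rot: [0.0, 0.688, 0.726, 0.0]
wrist_force: [0.2, 0.1, 0.8]
opening: -0.001
grasp_force: 0.0
```

servo_tool(
  steps=[
    {"dx": 0.05, "dy": 0, "dz": -0.2, "wx": 0, "wy": 0, "wz": 0},
    {"dx": 0.1, "dy": 0, "dz": -0.4, "wx": 0, "wy": 0, "wz": 0},
    {"dx": 0.12, "dy": 0, "dz": -0.6, "wx": 0, "wy": 0, "wz": 0},
    {"dx": 0.12, "dy": 0, "dz": -0.8, "wx": 0, "wy": 0, "wz": 0},
    {"dx": 0.12, "dy": 0, "dz": -0.83, "wx": 0, "wy": 0, "wz": 0},
  ],
)

```text
time_s: 1.35
eef_pos: [0.4656, 0.3432, 0.0641]
eef_rot: [-0.001, 0.686, 0.728, -0.003]
wrist_force: [-1.8, -0.7, -0.5]
opening: 0.001
grasp_force: 0.0
```

```bash
cat >> h.py <<'E'
U=np.array([0.0628,-0.998]); L0=np.array([0.4805,0.1435]); N=np.array([.998,.0628])
def blob(c,lo,hi,roi,z):
    x0,y0,x1,y1=roi
    hsv=cv2.cvtColor(c["frame"],cv2.COLOR_RGB2HSV)[y0:y1,x0:x1]
    p=np.argwhere(cv2.inRange(hsv,lo,hi)>0)[:,::-1]+[x0,y0]
    return len(p),((plane(c,p,z)[:,:2]-L0)@U if len(p) else np.array([np.nan])),p
def track(name="top"):
    t=ctrl.get_obs()["time_s"]; c=vision.camera(name)
    # s: travel of carriage from start (lane coordinates), from several features
    y=blob(c,(22,150,90),(32,255,255),(195,225,440,300),.102)   # yellow face + sticker
    P=plane(c,y[2],.102)[:,:2]; n=(P-L0)@N; s=y[1]
    o=blob(c,(8,150,90),(17,255,255),(195,225,440,300),.102)
    r=blob(c,(0,150,60),(5,255,255),(195,190,420,232),.1)
    return t,c,s,n,o[1],r
E
python3 - <<'E'
from h import *
t,c,s,n,o,r=track();save(c,"top1.png");print(t,np.sort(s)[[0,-1]],np.histogram(s,20),o.min(),o.max(),o.mean(),len(o),r[0],r[1].mean(),r[2].min(0),r[2].max(0))
print(ctrl.get_obs()["eef_pos"],ctrl.get_obs()["eef_rot"])
E
```

```text
1.35 [-0.04344163  0.158756  ] (array([ 66,  66,  68,  61,   0,   0,   0,   0,   0,   0,   0,   0,   0,
         0,   0,   0,   0,   0,   1, 130]), array([-0.04344163, -0.03333175, -0.02322186, -0.01311198, -0.0030021 ,
        0.00710778,  0.01721766,  0.02732754,  0.03743742,  0.0475473 ,
        0.05765719,  0.06776707,  0.07787695,  0.08798683,  0.09809671,
        0.10820659,  0.11831647,  0.12842636,  0.13853624,  0.14864612,
        0.158756  ])) -0.15871661788944316 0.05449102117923099 -0.1433207078546501 131 16 -0.00013649005506272618 [257 221] [259 228]
[0.46596084 0.34362568 0.06522863] [-0.00115857  0.68577467  0.72780739 -0.00285501]
```

View pics/top1.png

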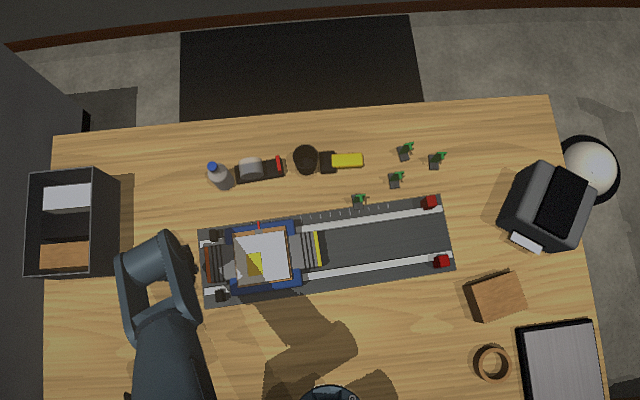

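The hand is behind the orange face, centred, with a gap of ~30 mm. I'll push at a steady 34 mm/s for about one spring half-period, then lift.

servo_tool(
  steps=[
    {"dx": 0.005, "dy": -0.075, "dz": 0, "wx": 0, "wy": 0, "wz": 0},
    {"dx": 0.009, "dy": -0.15, "dz": 0, "wx": 0, "wy": 0, "wz": 0},
    {"dx": 0.011, "dy": -0.178, "dz": 0, "wx": 0, "wy": 0, "wz": 0},
    {"dx": 0.013, "dy": -0.206, "dz": 0, "wx": 0, "wy": 0, "wz": 0},
    {"dx": 0.015, "dy": -0.234, "dz": 0, "wx": 0, "wy": 0, "wz": 0},
  ],
)

```text
time_s: 1.82
eef_pos: [0.4704, 0.3212, 0.0694]
eef_rot: [0.0, 0.686, 0.728, 0.001]
wrist_force: [-0.2, -0.1, -0.3]
opening: 0.003
grasp_force: 0.0
```

servo_tool(
  steps=[
    {"dx": 0.002, "dy": -0.028, "dz": 0, "wx": 0, "wy": 0, "wz": 0},
    {"dx": 0.004, "dy": -0.056, "dz": 0, "wx": 0, "wy": 0, "wz": 0},
    {"dx": 0.005, "dy": -0.084, "dz": 0, "wx": 0, "wy": 0, "wz": 0},
    {"dx": 0.007, "dy": -0.112, "dz": 0, "wx": 0, "wy": 0, "wz": 0},
    {"dx": 0.009, "dy": -0.14, "dz": 0, "wx": 0, "wy": 0, "wz": 0},
  ],
)

```text
time_s: 2.23
eef_pos: [0.4706, 0.3072, 0.0683]
eef_rot: [-0.0, 0.686, 0.728, 0.0]
wrist_force: [-0.4, 1.4, 1.2]
opening: 0.001
grasp_force: 0.2
```

servo_tool(
  steps=[
    {"dx": 0.002, "dy": -0.028, "dz": 0, "wx": 0, "wy": 0, "wz": 0},
    {"dx": 0.004, "dy": -0.056, "dz": 0, "wx": 0, "wy": 0, "wz": 0},
    {"dx": 0.005, "dy": -0.084, "dz": 0, "wx": 0, "wy": 0, "wz": 0},
    {"dx": 0.007, "dy": -0.112, "dz": 0, "wx": 0, "wy": 0, "wz": 0},
    {"dx": 0.009, "dy": -0.14, "dz": 0, "wx": 0, "wy": 0, "wz": 0},
  ],
)

```text
time_s: 2.65
eef_pos: [0.4715, 0.293, 0.0683]
eef_rot: [0.0, 0.686, 0.728, -0.0]
wrist_force: [0.1, -0.3, 0.8]
opening: -0.0
grasp_force: 0.0
```

servo_tool(
  steps=[
    {"dx": 0.002, "dy": -0.028, "dz": 0, "wx": 0, "wy": 0, "wz": 0},
    {"dx": 0.004, "dy": -0.056, "dz": 0, "wx": 0, "wy": 0, "wz": 0},
    {"dx": 0.005, "dy": -0.084, "dz": 0, "wx": 0, "wy": 0, "wz": 0},
    {"dx": 0.007, "dy": -0.112, "dz": 0, "wx": 0, "wy": 0, "wz": 0},
    {"dx": 0.007, "dy": -0.112, "dz": 0.35, "wx": 0, "wy": 0, "wz": 0},
  ],
)

```text
time_s: 3.07
eef_pos: [0.4673, 0.2798, 0.0971]
eef_rot: [-0.003, 0.686, 0.728, -0.006]
wrist_force: [-0.2, 0.5, 0.0]
opening: -0.005
grasp_force: 0.0
```

```bash
python3 - <<'E'
from h import *
t,c,s,n,o,r=track();print(t,s.max()-.1588,o.min()+.1587,r[1].mean(),r[0]);print(ctrl.get_obs()["eef_pos"])
E
```

```text
3.0667 0.04819751659296348 0.048570843959587134 0.048064639220504 14
[0.47324315 0.28231207 0.10748293]
```

servo_tool(
  steps=[
    {"dx": 0, "dy": 0, "dz": 0.4, "wx": 0, "wy": 0, "wz": 0},
    {"dx": 0.012, "dy": -0.2, "dz": 0.75, "wx": 0, "wy": 0, "wz": 0},
    {"dx": 0.031, "dy": -0.5, "dz": 1, "wx": 0, "wy": 0, "wz": 0},
    {"dx": 0.05, "dy": -0.75, "dz": 1, "wx": 0, "wy": 0, "wz": 0},
    {"dx": 0.063, "dy": -1, "dz": 1, "wx": 0, "wy": 0, "wz": 0},
  ],
)

```text
time_s: 3.53
eef_pos: [0.48, 0.1814, 0.2061]
eef_rot: [0.002, 0.685, 0.728, 0.002]
wrist_force: [0.1, 0.2, -1.1]
opening: -0.0
grasp_force: 0.0
```

servo_tool(
  steps=[
    {"dx": 0.013, "dy": -0.2, "dz": 0, "wx": 0, "wy": 0, "wz": 0},
    {"dx": 0.025, "dy": -0.4, "dz": 0, "wx": 0, "wy": 0, "wz": 0},
    {"dx": 0.038, "dy": -0.6, "dz": 0, "wx": 0, "wy": 0, "wz": 0},
    {"dx": 0.05, "dy": -0.8, "dz": 0, "wx": 0, "wy": 0, "wz": 0},
    {"dx": 0.063, "dy": -1, "dz": 0, "wx": 0, "wy": 0, "wz": 0},
  ],
)

```text
time_s: 3.95
eef_pos: [0.4848, 0.0811, 0.2036]
eef_rot: [0.0, 0.686, 0.728, 0.0]
wrist_force: [1.1, -0.2, 0.5]
opening: -0.001
grasp_force: 0.0
```

servo_tool(
  steps=[
    {"dx": 0.013, "dy": -0.2, "dz": 0, "wx": 0, "wy": 0, "wz": 0},
    {"dx": 0.025, "dy": -0.4, "dz": 0, "wx": 0, "wy": 0, "wz": 0},
    {"dx": 0.038, "dy": -0.6, "dz": 0, "wx": 0, "wy": 0, "wz": 0},
    {"dx": 0.05, "dy": -0.8, "dz": 0, "wx": 0, "wy": 0, "wz": 0},
    {"dx": 0.063, "dy": -1, "dz": 0, "wx": 0, "wy": 0, "wz": 0},
  ],
)

```text
time_s: 4.37
eef_pos: [0.4911, -0.0189, 0.2035]
eef_rot: [0.0, 0.686, 0.728, 0.0]
wrist_force: [-0.4, 0.4, -0.9]
opening: 0.002
grasp_force: 0.0
```

servo_tool(
  steps=[
    {"dx": 0.013, "dy": -0.2, "dz": 0, "wx": 0, "wy": 0, "wz": 0},
    {"dx": 0.025, "dy": -0.4, "dz": 0, "wx": 0, "wy": 0, "wz": 0},
    {"dx": 0.038, "dy": -0.6, "dz": 0, "wx": 0, "wy": 0, "wz": 0},
    {"dx": 0.05, "dy": -0.8, "dz": 0, "wx": 0, "wy": 0, "wz": 0},
    {"dx": 0.063, "dy": -1, "dz": 0, "wx": 0, "wy": 0, "wz": 0},
  ],
)

```text
time_s: 4.78
eef_pos: [0.4973, -0.119, 0.2035]
eef_rot: [0.0, 0.686, 0.728, 0.0]
wrist_force: [0.0, -0.2, -0.5]
opening: -0.001
grasp_force: 0.0
```

servo_tool(
  steps=[
    {"dx": 0.013, "dy": -0.2, "dz": 0, "wx": 0, "wy": 0, "wz": 0},
    {"dx": 0.025, "dy": -0.4, "dz": 0, "wx": 0, "wy": 0, "wz": 0},
    {"dx": 0.038, "dy": -0.6, "dz": 0, "wx": 0, "wy": 0, "wz": 0},
    {"dx": 0.05, "dy": -0.8, "dz": 0, "wx": 0, "wy": 0, "wz": 0},
    {"dx": 0.063, "dy": -1, "dz": 0, "wx": 0, "wy": 0, "wz": 0},
  ],
)

```text
time_s: 5.2
eef_pos: [0.5036, -0.2189, 0.2035]
eef_rot: [0.0, 0.686, 0.728, 0.0]
wrist_force: [1.0, 0.4, -0.3]
opening: -0.002
grasp_force: 0.0
```

```bash
python3 - <<'E'
from h import *
t,c,s,n,o,r=track();save(c,"top2.png");print(t,s.max()-.1588,o.min()+.1587,r[1].mean(),r[0],np.histogram(s,10))
e=ctrl.get_obs()["eef_pos"];print(e,(e[:2]-L0)@U,(e[:2]-L0)@N)
E
```

```text
5.2 0.16134124535298217 0.15974191720426226 0.16095745032689554 11 (array([156, 148,   0,   0,   0,   0,   0,   0,   0,  64]), array([0.12067037, 0.14061745, 0.16056454, 0.18051163, 0.20045872,
       0.22040581, 0.24035289, 0.26029998, 0.28024707, 0.30019416,
       0.32014125]))
[ 0.50383135 -0.2224973   0.203693  ] 0.3667305150625296 0.00030006148297955296
```

View pics/top2.png

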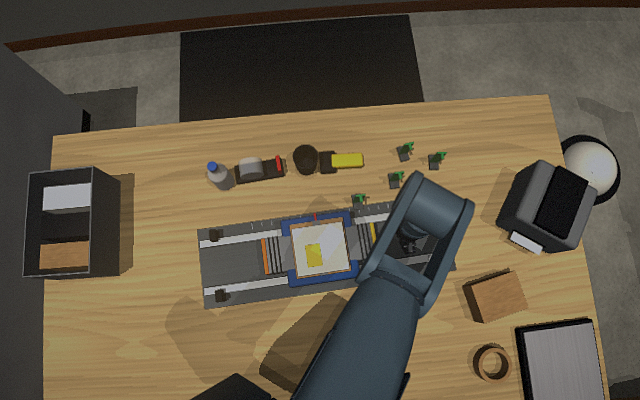

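The pointer is at ~(315,216) with the carriage at s≈0.161, moving ~48 mm/s. The hand is ahead of it at s≈0.367, so I'm lowering it further along, between the rails and in front of the yellow face.

servo_tool(
  steps=[
    {"dx": 0.013, "dy": -0.2, "dz": -0.15, "wx": 0, "wy": 0, "wz": 0},
    {"dx": 0.026, "dy": -0.42, "dz": -0.35, "wx": 0, "wy": 0, "wz": 0},
    {"dx": 0.038, "dy": -0.6, "dz": -0.58, "wx": 0, "wy": 0, "wz": 0},
    {"dx": 0.044, "dy": -0.7, "dz": -0.82, "wx": 0, "wy": 0, "wz": 0},
    {"dx": 0.044, "dy": -0.7, "dz": -1, "wx": 0, "wy": 0, "wz": 0},
  ],
)

```text
time_s: 5.67
eef_pos: [0.5075, -0.2898, 0.1017]
eef_rot: [0.0, 0.686, 0.727, -0.0]
wrist_force: [-0.3, 0.4, 0.3]
opening: -0.003
grasp_force: 0.0
```

servo_tool(
  steps=[
    {"dx": 0, "dy": 0, "dz": -0.12, "wx": 0, "wy": 0, "wz": 0},
    {"dx": 0, "dy": 0, "dz": -0.24, "wx": 0, "wy": 0, "wz": 0},
    {"dx": 0, "dy": 0, "dz": -0.34, "wx": 0, "wy": 0, "wz": 0},
    {"dx": 0, "dy": 0, "dz": -0.36, "wx": 0, "wy": 0, "wz": 0},
    {"dx": 0, "dy": 0, "dz": -0.36, "wx": 0, "wy": 0, "wz": 0},
  ],
)

```text
time_s: 6.08
eef_pos: [0.508, -0.2873, 0.067]
eef_rot: [-0.0, 0.685, 0.728, -0.0]
wrist_force: [-0.6, 0.2, 0.2]
opening: 0.004
grasp_force: 0.0
```

```bash
python3 - <<'E'
from h import *
t,c,s,n,o,r=track();save(c,"top3.png");print(t,s.min()+.0434,o.min()+.1587,r[1].mean(),r[0])
e=ctrl.get_obs()["eef_pos"];print(e,(e[:2]-L0)@U,(e[:2]-L0)@N)
s_=vision.camera("scene");save(s_,"scene3.png")
for cam,roi in((c,(350,188,370,205)),(s_,(278,184,294,210))):
    g=blob(cam,(40,80,25),(85,255,255),roi,.1); P=plane(cam,g[2],.1); k=g[2][:,1]<=g[2][:,1].min()+(3 if cam is s_ else 4); print(g[0],g[1].min(),g[1].max(),g[1].mean(),g[1][k].mean(),g[2].min(0),g[2].max(0))
E
```

```text
6.0833 0.2046697854885298 0.19909553486644294 0.19971449290516613 15
[ 0.50849157 -0.28772102  0.0677934 ] 0.4321164479637265 0.0008549111283207671
67 0.2752144434245271 0.3127165729195568 0.2929417646263651 0.29565940950830527 [353 194] [365 202]
194 0.2542878648852135 0.3107436703720157 0.28214261111636907 0.2987283822951257 [280 187] [289 209]
```

servo_tool(
  steps=[
    {"dx": 0, "dy": 0, "dz": 0, "wx": 0, "wy": 0, "wz": 0},
    {"dx": 0, "dy": 0, "dz": 0, "wx": 0, "wy": 0, "wz": 0},
    {"dx": 0, "dy": 0, "dz": 0, "wx": 0, "wy": 0, "wz": 0},
    {"dx": 0, "dy": 0, "dz": 0, "wx": 0, "wy": 0, "wz": 0},
    {"dx": 0, "dy": 0, "dz": 0, "wx": 0, "wy": 0, "wz": 0},
  ],
)

```text
time_s: 6.6
eef_pos: [0.5082, -0.2879, 0.0675]
eef_rot: [0.0, 0.686, 0.728, 0.0]
wrist_force: [-0.7, 0.2, -0.1]
opening: 0.004
grasp_force: 0.0
```

servo_tool(
  steps=[
    {"dx": 0.002, "dy": -0.03, "dz": 0, "wx": 0, "wy": 0, "wz": 0},
    {"dx": 0.003, "dy": -0.05, "dz": 0, "wx": 0, "wy": 0, "wz": 0},
    {"dx": 0.004, "dy": -0.06, "dz": 0, "wx": 0, "wy": 0, "wz": 0},
    {"dx": 0.005, "dy": -0.08, "dz": 0, "wx": 0, "wy": 0, "wz": 0},
    {"dx": 0.006, "dy": -0.1, "dz": 0, "wx": 0, "wy": 0, "wz": 0},
  ],
)

```text
time_s: 7.02
eef_pos: [0.5086, -0.298, 0.0672]
eef_rot: [-0.0, 0.686, 0.728, -0.0]
wrist_force: [-0.3, -0.3, 0.9]
opening: -0.003
grasp_force: 0.0
```

```bash
python3 - <<'E'
from h import *
t,c,s,n,o,r=track();save(c,"top4.png");print(t,s.min()+.0434,o.min()+.1587,r[1].mean(),r[0])
e=ctrl.get_obs()["eef_pos"];print(e,(e[:2]-L0)@U,(e[:2]-L0)@N)
E
```

```text
7.0167 0.24189434730832327 0.23573956434372348 0.23618057569607392 13
[ 0.50872947 -0.2984255   0.06730752] 0.44281445518956103 0.00042008796079369415
```

servo_tool(
  steps=[
    {"dx": 0, "dy": -0.005, "dz": 0, "wx": 0, "wy": 0, "wz": 0},
    {"dx": 0.001, "dy": -0.01, "dz": 0, "wx": 0, "wy": 0, "wz": 0},
    {"dx": 0.001, "dy": -0.015, "dz": 0, "wx": 0, "wy": 0, "wz": 0},
    {"dx": 0.001, "dy": -0.02, "dz": 0, "wx": 0, "wy": 0, "wz": 0},
    {"dx": 0.002, "dy": -0.025, "dz": 0, "wx": 0, "wy": 0, "wz": 0},
  ],
)

```text
time_s: 7.48
eef_pos: [0.5089, -0.3003, 0.0673]
eef_rot: [-0.0, 0.686, 0.728, -0.0]
wrist_force: [0.4, -0.9, -0.8]
opening: 0.003
grasp_force: 0.0
```

servo_tool(
  steps=[
    {"dx": 0.001, "dy": -0.012, "dz": 0, "wx": 0, "wy": 0, "wz": 0},
    {"dx": 0.002, "dy": -0.025, "dz": 0, "wx": 0, "wy": 0, "wz": 0},
    {"dx": 0.002, "dy": -0.037, "dz": 0, "wx": 0, "wy": 0, "wz": 0},
    {"dx": 0.003, "dy": -0.05, "dz": 0, "wx": 0, "wy": 0, "wz": 0},
    {"dx": 0.004, "dy": -0.062, "dz": 0, "wx": 0, "wy": 0, "wz": 0},
  ],
)

```text
time_s: 7.9
eef_pos: [0.5093, -0.3067, 0.0673]
eef_rot: [0.0, 0.686, 0.728, -0.0]
wrist_force: [0.0, 0.5, -0.2]
opening: 0.002
grasp_force: 0.0
```

servo_tool(
  steps=[
    {"dx": 0.001, "dy": -0.012, "dz": 0, "wx": 0, "wy": 0, "wz": 0},
    {"dx": 0.002, "dy": -0.025, "dz": 0, "wx": 0, "wy": 0, "wz": 0},
    {"dx": 0.002, "dy": -0.037, "dz": 0, "wx": 0, "wy": 0, "wz": 0},
    {"dx": 0.003, "dy": -0.05, "dz": 0, "wx": 0, "wy": 0, "wz": 0},
    {"dx": 0.004, "dy": -0.062, "dz": 0, "wx": 0, "wy": 0, "wz": 0},
  ],
)

```text
time_s: 8.32
eef_pos: [0.5097, -0.3128, 0.0673]
eef_rot: [0.0, 0.686, 0.728, -0.0]
wrist_force: [-0.1, 0.3, -1.1]
opening: -0.0
grasp_force: 0.0
```

servo_tool(
  steps=[
    {"dx": 0.001, "dy": -0.012, "dz": 0, "wx": 0, "wy": 0, "wz": 0},
    {"dx": 0.002, "dy": -0.025, "dz": 0, "wx": 0, "wy": 0, "wz": 0},
    {"dx": 0.002, "dy": -0.037, "dz": 0, "wx": 0, "wy": 0, "wz": 0},
    {"dx": 0.003, "dy": -0.05, "dz": 0, "wx": 0, "wy": 0, "wz": 0},
    {"dx": 0.004, "dy": -0.062, "dz": 0, "wx": 0, "wy": 0, "wz": 0},
  ],
)

```text
time_s: 8.73
eef_pos: [0.5101, -0.319, 0.0673]
eef_rot: [-0.0, 0.686, 0.728, -0.0]
wrist_force: [-0.3, -0.1, -1.2]
opening: 0.003
grasp_force: 0.0
```

servo_tool(
  steps=[
    {"dx": 0.001, "dy": -0.012, "dz": 0, "wx": 0, "wy": 0, "wz": 0},
    {"dx": 0.002, "dy": -0.025, "dz": 0, "wx": 0, "wy": 0, "wz": 0},
    {"dx": 0.002, "dy": -0.037, "dz": 0, "wx": 0, "wy": 0, "wz": 0},
    {"dx": 0.003, "dy": -0.05, "dz": 0, "wx": 0, "wy": 0, "wz": 0},
    {"dx": 0.004, "dy": -0.062, "dz": 0, "wx": 0, "wy": 0, "wz": 0},
  ],
)

```text
time_s: 9.15
eef_pos: [0.5105, -0.3253, 0.0673]
eef_rot: [0.0, 0.686, 0.728, -0.0]
wrist_force: [-0.1, -0.3, -0.1]
opening: 0.001
grasp_force: 0.1
```

```bash
python3 - <<'E'
from h import *
t,c,s,n,o,r=track();save(c,"top5.png");print(t,s.min()+.0434,o.min()+.1587,r[1].mean(),r[0])
e=ctrl.get_obs()["eef_pos"];print(e,(e[:2]-L0)@U,(e[:2]-L0)@N)
E
```

```text
9.15 0.308058418215583 0.3001961007027116 0.30117324691446823 15
[ 0.51053223 -0.32549093  0.06734446] 0.4699389740967652 0.0005195356256108841
```

servo_tool(
  steps=[
    {"dx": 0.001, "dy": -0.009, "dz": 0, "wx": 0, "wy": 0, "wz": 0},
    {"dx": 0.001, "dy": -0.015, "dz": 0, "wx": 0, "wy": 0, "wz": 0},
    {"dx": 0.001, "dy": -0.02, "dz": 0, "wx": 0, "wy": 0, "wz": 0},
    {"dx": 0.002, "dy": -0.025, "dz": 0, "wx": 0, "wy": 0, "wz": 0},
    {"dx": 0.002, "dy": -0.03, "dz": 0, "wx": 0, "wy": 0, "wz": 0},
  ],
)

```text
time_s: 9.62
eef_pos: [0.5107, -0.3281, 0.0673]
eef_rot: [-0.0, 0.686, 0.728, 0.0]
wrist_force: [-0.7, 0.2, -0.3]
opening: 0.003
grasp_force: 0.0
```

```bash
python3 - <<'E'
from h import *
t,c,s,n,o,r=track();save(c,"top6.png");print(t,s.min()+.0434,o.min()+.1587,r[1].mean(),r[0])
e=ctrl.get_obs()["eef_pos"];print(e,(e[:2]-L0)@U,(e[:2]-L0)@N)
E
```

```text
9.6167 0.30796609007232867 0.2999063090459453 0.30126636691292324 16
[ 0.51070913 -0.32819817  0.06730094] 0.4726519101246326 0.00052606778429631
```

The shuttle has practically stopped at s≈0.300, and the flag is at ~0.294. I'm backing the hand off the yellow face and checking the drift and alignment.

servo_tool(
  steps=[
    {"dx": 0.004, "dy": -0.06, "dz": 0, "wx": 0, "wy": 0, "wz": 0},
    {"dx": 0.009, "dy": -0.14, "dz": 0, "wx": 0, "wy": 0, "wz": 0},
    {"dx": 0.012, "dy": -0.2, "dz": 0, "wx": 0, "wy": 0, "wz": 0},
    {"dx": 0.012, "dy": -0.2, "dz": 0, "wx": 0, "wy": 0, "wz": 0},
    {"dx": 0.012, "dy": -0.2, "dz": 0, "wx": 0, "wy": 0, "wz": 0},
  ],
)

```text
time_s: 10.08
eef_pos: [0.5118, -0.3488, 0.0673]
eef_rot: [0.0, 0.686, 0.728, 0.0]
wrist_force: [-1.4, 0.2, 0.7]
opening: -0.003
grasp_force: 0.0
```

```bash
python3 - <<'E'
from h import *
t,c,s,n,o,r=track();print(t,s.min()+.0434,o.min()+.1587,r[1].mean(),r[0])
e=ctrl.get_obs()["eef_pos"];print(e,(e[:2]-L0)@U)
s_=vision.camera("scene");save(s_,"s7.png")
r=blob(s_,(0,130,50),(6,255,255),(262,160,310,230),.1);print(r[2].tolist())
a=cv2.resize(c["frame"][185:235,330:400],None,fx=8,fy=8,interpolation=2)[:, :560]
b=cv2.resize(s_["frame"][165:225,240:340],None,fx=8,fy=8,interpolation=2)
a=cv2.resize(a,(350,250));b=cv2.resize(b,(450,270));o=np.zeros((270,800,3),np.uint8);o[:250,:350]=a;o[:,350:]=b
cv2.imwrite("pics/c7.png",o[:,:,::-1])
E
```

```text
10.0833 0.308058418215583 0.2992324017144633 0.30024574915787117 16
[ 0.51172928 -0.34834628  0.06711598] 0.4928237864887091
[[288, 180], [289, 180], [288, 181], [289, 181], [288, 182], [287, 184], [286, 185], [287, 185]]
```

View pics/c7.png

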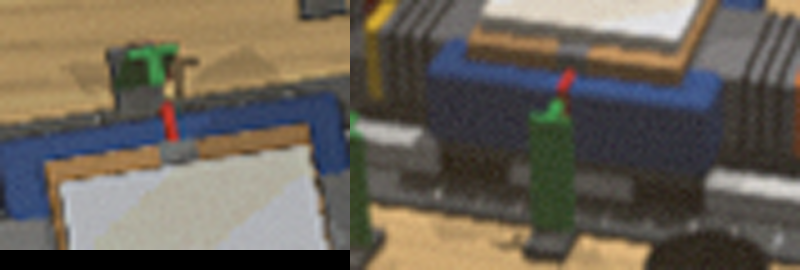

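In the crop the pointer tip is ~1 px (about 3–5 mm) past the flag's spike, with at most a tiny drift back towards it. I'll lift the hand clear and confirm the shuttle is at rest.

servo_tool(
  steps=[
    {"dx": 0, "dy": 0, "dz": 0.2, "wx": 0, "wy": 0, "wz": 0},
    {"dx": 0, "dy": 0, "dz": 0.4, "wx": 0, "wy": 0, "wz": 0},
    {"dx": 0, "dy": 0, "dz": 0.6, "wx": 0, "wy": 0, "wz": 0},
    {"dx": 0, "dy": 0, "dz": 0.8, "wx": 0, "wy": 0, "wz": 0},
    {"dx": 0, "dy": 0, "dz": 1, "wx": 0, "wy": 0, "wz": 0},
  ],
)

```text
time_s: 10.6
eef_pos: [0.5118, -0.3476, 0.1681]
eef_rot: [-0.0, 0.686, 0.728, 0.0]
wrist_force: [0.3, -0.2, 0.4]
opening: 0.001
grasp_force: 0.0
```

```bash
python3 - <<'E'
from h import *
for i in range(40):
    t,c,s,n,o,r=track()
    if i%6==0 or i==39: print(t,o.mean().round(5),o.min()+.1587,r[1].mean(),r[0],s.mean())
save(c,"top8.png")
b=cv2.resize(c["frame"][185:245,320:410],None,fx=8,fy=8,interpolation=2);cv2.imwrite("pics/c8.png",b[:,:,::-1])
E
```

```text
10.6 0.17398 0.299374351198699 0.300406643984582 15 0.29662687447961905
10.9 0.18125 0.299374351198699 0.300406643984582 15 0.29662687447961905
11.2 0.17728 0.2992324017144633 0.30024574915787117 16 0.29612989679351276
11.5 0.17643 0.29896401568817477 0.30028118256914704 14 0.2961173498270043
11.8 0.18208 0.2991034822823688 0.30024574915787117 16 0.29565440747123123
12.1 0.18191 0.298964894725089 0.300406643984582 15 0.29661591481732436
12.4 0.18007 0.29896401568817477 0.300406643984582 15 0.29662687447961905
12.55 0.17618 0.2992324017144633 0.30008396353398104 15 0.29612989679351276
```

View pics/c8.png

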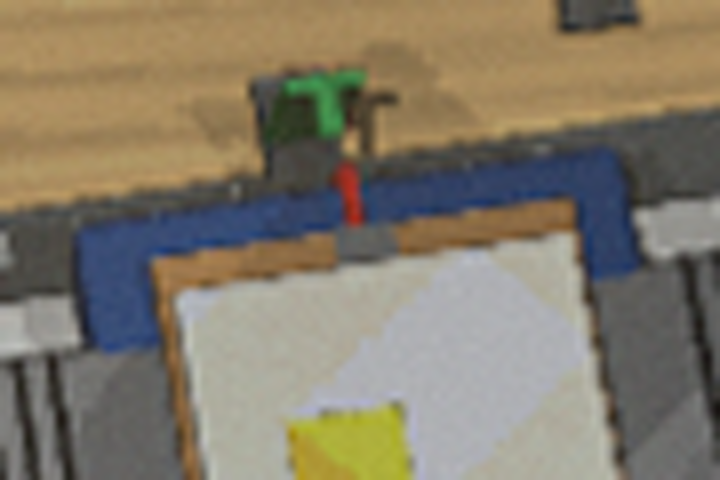

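The shuttle is at rest: readings are steady at s≈0.300 for 2 s. Extending the pointer's line from its tip at crop pixel (346,170) passes ~12 px from the flag tip at (330,135), i.e. ~4 mm off. The hand is clear.

```bash
python3 -c "
from h import *
print(workorder.hand_in())"
```

```text
the job is handed in; nothing more can be done
None
```

The shuttle was pushed, braked on its front buffer and came to rest with its pointer about 4–6 mm past the green flag (limit 15 mm); the hand was lifted clear and the job handed in at about 12.6 s.

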